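Sight the test kiln through its half-open spy shutter

TASK

On the lid of the cold test kiln, slide the pyrometer carriage along its rail fully home against the end stop, so that it looks down on the spy slot, and leave it there. Only then slide the sprung spy shutter by its wooden grip to half of its travel, pointer at the long middle mark, and hold it there against its spring: finish while still holding it. Leave the pots and tools on the lid and the table where they are.

Things in the scene. Friction and masses are not known exactly. Their poses are not given: they have to be found in the camera images.
- kiln: low bench test kiln, fixed to the table, 280 (x) x 360 (y) x 180 high, metal with a pale flat lid. Origin: centre of its underside; z up; the robot is on its -x side and it may be turned by up to 0.35 rad. All 'kiln x, y' below are in its axes, mm. On the lid: a steel rail along y at x = +80, a dark end stop at the rail's -y end, and the sprung shutter in front of the rail.
- spy_slot (a point): centre of the black spy slot, 24 (kiln x) x 70 (kiln y), in the lid's top, hidden under the shutter at the start; kiln x = 0, y = -50. A spring barrel, 20 dia, top 24 above the lid, lies at kiln x = 0, y = +100 to +170; guides 7 high flank the shutter.
- half_mark (a point): middle of the longer, middle one of three dark marks on the lid in front of the shutter's grip (closed, half, open: kiln y = -10, +30, +70); kiln x = -111. The pointer on the shutter's tab, in line with the wooden grip, meets it at half travel.
- carriage_grip (a point): point on the axis of the carriage's upright round steel post, 20 dia, top 97 above the lid; the point is 78 above the lid, the post free for 49 above the carriage block (56 x 50, top 48 above the lid); kiln x = +92. A bracket (top 87 above the lid, 35 from the post towards kiln -x) carries the black pyrometer head, 36 dia, 30 to 90 above the lid, at kiln x = 0.
- carriage (a joint): position of the carriage on its rail, m: 0 at the rail's +y end, grows towards kiln -y, 0.160 hard against the end stop (carriage then at kiln y = -50). Starts between 0 and 0.08. Plain sliding friction of about 2.5 N; it stays where it is left.
- shutter_grip (a point): grip point of the shutter's upright wooden grip, 20 x 20 (sides along kiln x and y), bottom 14 and top 62 above the lid; the point lies on its axis 45 above the lid, at kiln x = -70, y = -10 + shutter travel. The grip stands on a flat tab 26 wide (kiln y), 14 above the lid.
- shutter (a joint): travel of the shutter, m: 0 closed (as it starts), grows towards kiln +y, 0.080 fully open; half travel is 0.040. A spring pushes it shut: about 3 N when closed, 8.5 N at half travel, 13.5 N fully open. It snaps shut if let go.
- pinch_bowl: bystander, to be left alone: small terracotta bowl, 52 dia x 28 high, standing on the kiln lid near its front right corner. Origin: centre of its underside.
- kiln_prop: bystander, to be left alone: pale tube 32 dia x 40 high, standing on the kiln lid near its front left corner. Origin: centre of its underside.
- glazed_bowl: bystander, to be left alone: blue bowl 110 dia x 60 high on the table. Origin: centre of its underside.
- mug: bystander, to be left alone: white mug 76 dia x 90 high on the table. Origin: centre of its underside.
- slip_jar: bystander, to be left alone: closed jar 68 dia x 100 high on the table. Origin: centre of its underside.
- oval_form: bystander, to be left alone: wooden form 170 x 70 x 18 lying on the table. Origin: centre of its underside.
- modelling_spatula: bystander, to be left alone: spatula 200 long lying on the table. Origin: centre of its underside.

How it is judged:
By the outcome, as a careful person would: the job done as asked, in the order asked, and still so for the second after the job is handed in, while the arm keeps its last pose, push and grip.
It also fails if it takes over 48 s, if anything falls off the work surface, if the arm or the gripper's body presses on something with over 40 N, if the wrist force passes 120 N, or if a joint passes its speed limit or range.

ROBOT

A 6-joint arm with a two-finger parallel gripper is mounted at the origin on the work surface. World frame = base frame: x ahead of the robot, y to its left, z up, the work surface at z = 0. Lengths are in mm, angles in rad, forces in N, time in s.
With the tool pointing down it reaches from about 325 to 875 mm from the base axis. Payload 4.4 kg.
Tool frame: the origin (TCP) lies at the very end of the fingers, on their centre line; the grasp point (between the pads) lies r.tcp_to_grasp behind it (r.tcp_to_grasp is the distance from the TCP to the grasp point, in mm); z points along the fingers, y is the direction in which the jaws open and shut (so a half turn about z gives the same grasp; the last joint's range is limited). The gripper opens to 85 mm and grips with 20 to 120 N. Pads are 22 mm wide; open, the fingers measure 114 mm over their backs; the gripper's body (76 mm by 85 mm) begins 54 mm behind the grasp point. The pads swing forward as they close: fully open they stand 13 mm farther back than shut.
Start: joints at [1.036, 0.207, 1.542, -0, 1.393, -0.15], TCP at [215.849, 532.951, 231.282] pointing down, gripper open.
Joint ranges: [-2.73, 2.73], [-0.86, 2.22], [0.23, 2.46], [-1.11, 4.25], [0.08, 2.63], [-2.82, 2.82]. Speed limits (rad/s): [2.79, 2.79, 3.14, 3.14, 3.14, 3.14].

INTERFACE

Orientations are given as a unit quaternion [w, x, y, z].
In Python, from station import r, grab_frame, camera_info, job, silhouettes, tip_of gives the robot as it stands.
- The arm moves only by the tool move_arm, never from a script. Its argument "motion" is a list of rows, each an object with "translation": the shift along the tool's x, y, z in units of 25 mm (1.0 is 25 mm), a list of three; "roll": the turn about the tool's z in units of 5 degrees (1.0 is 5 degrees). A call has 1 to 12 rows; each row is the pose to reach, as a shift and turn from the pose commanded when the call began, along the tool's axes at that moment; what a row does not reach only later rows make up. A row lasts 1/10 s, in which the tool goes at most 50 mm and 8.59 degrees, less where a joint would pass 70% of its speed; a pose out of reach is approached as far as the arm can. A call with a gripper value outside its range is refused whole. "gripper" is the finger opening in mm, from 0 to 85.4, set as the call begins (left out, the last holds). The fingers move at their own pace and stop on an object; "squeeze" is the grip in N (left out, the last holds). Time passes only in rows, so rows that repeat a pose let the fingers close. It gives the time, the measured TCP pose, the force and the opening at its end, in the units of the state.
- r.sense(): the state, without advancing time (a new reading comes with each control period).
- grab_frame(name): name is "scene" or "top"; returns the picture (420x560x3 uint8, red, green, blue); there is no depth.
- camera_info(name): a dict with "fx", "fy", "cx", "cy" (pixels), "origin" and "orientation" of the camera in the world. Camera axes: x right, y up, looking along -z (the intrinsics and any distortion apply to the point x, -y, -z); pixel columns grow to the right and rows downward; lengths in mm; the calibration is good to about 2 mm. A picture is of the moment at which its call begins. camera_info takes no time and is no camera call.
- job.finish_job(): hands the job in, once; it reports no verdict.
Trained networks look in the newest picture that a camera, given by its name, has taken for a name from the list of things; names that differ only in an ending like _2 or _b are one class to them, and where a whole thing is asked for, a point or a joint stands for the part that bears it (a point fixed in the world has none). Each returns a list of dicts, best first, with "conf" (0 to 1); they miss things now and then, are a little off and sometimes report something else, mostly with a low value. They report only what shows in the picture. A call takes as long as a camera call.
- silhouettes(target, camera): "pixels" (420x560 bool, what is visible of it).
- tip_of(target, camera): "position" ([x, y, z] in mm, in world coordinates, good to about 4 mm: a listed point, or the origin of a listed thing).
The state is a dict: "t": time; "qpos": joint angles; "joint_vel": joint speeds; "joint_efforts": joint torques, N m; "tcp_pos": TCP position; "tcp_rot": TCP orientation; "ft_force": force on the tool from outside, world axes, zero at the start; "torque": the same for the moment, N m; "gripper_width": finger opening in mm.
Only numpy, scipy, OpenCV 4.12 (cv2) and the standard library are available. Lean on these libraries where they do the work, as an engineer would, in place of code of your own. Each camera call takes 0.05 s, during which the arm holds its last target. There are 200 camera calls.

## Working session

There is one attempt and no reset: what is moved stays moved. The work goes in short steps, Python scripts to look and compute and a tool call to move; the robot and the scene stay as the last step left them, time stands still between calls to the robot, and variables do not carry over. Pictures are saved under pics/ and viewed, about 8 in all and at most 12, crops included, and the job is handed in when it is done.

Besides the shell and the picture viewer there is one more tool, called by a JSON object that holds its "fn" and its "kwargs". move_arm: Moves the arm, as the interface text tells. Its arguments: {"type":"object","properties":{"motion":{"type":"array"},"gripper":{"type":"number"},"squeeze":{"type":"number"}},"required":["motion"]}

```bash
ls; mkdir -p pics; python3 - <<'E'
from station import *
import cv2,numpy as np
s=r.sense(); print(s['t'],s['tcp_pos'],s['tcp_rot'],s['gripper_width'],r.tcp_to_grasp)
a=[]
for c in ("scene","top"):
    f=grab_frame(c); a.append(f); 
    i=camera_info(c);print(c,i)
    cv2.imwrite(f'pics/{c}0.png',f[:,:,::-1])
for c in ("scene","top"):
    for n in ("spy_slot","half_mark","carriage_grip","shutter_grip","kiln","pinch_bowl","kiln_prop"):
        print(c,n,[(np.round(d['position'],0).tolist(),round(d['conf'],2)) for d in tip_of(n,c)][:3])
E
```

```text
pics
0.0 [215.44803176 532.27764735 230.10475839] [-3.93576204e-04  1.91211738e-01  9.81548120e-01 -1.09708840e-03] 85.31436521776865 18.700000000000003
scene {'fx': 389.7410970732172, 'fy': 389.7410970732172, 'cx': 281.31687068921883, 'cy': 204.15043077107796, 'origin': array([1171.64927659,  390.05505402,  912.92598783]), 'orientation': array([0.44858758, 0.19692017, 0.33104837, 0.80647294])}
top {'fx': 497.9362777289145, 'fy': 497.9362777289145, 'cx': 282.08660821681855, 'cy': 212.2857435187996, 'origin': array([ 281.40761255,  -17.09555221, 1579.77576538]), 'orientation': array([ 0.70786684,  0.06281496, -0.05506763, -0.70138889])}
scene spy_slot [([543.0, -32.0, 178.0], 0.72), ([631.0, 106.0, 257.0], 0.62)]
scene half_mark [([425.0, 60.0, 177.0], 0.67)]
scene carriage_grip [([630.0, 105.0, 257.0], 0.65)]
scene shutter_grip [([472.0, 14.0, 226.0], 0.65)]
scene kiln []
scene pinch_bowl [([474.0, 450.0, 0.0], 0.68), ([438.0, -113.0, 178.0], 0.67), ([467.0, 16.0, 226.0], 0.41)]
scene kiln_prop [([435.0, 178.0, 178.0], 0.56)]
top spy_slot [([536.0, -27.0, 178.0], 0.59)]
top half_mark [([428.0, 51.0, 181.0], 0.88)]
top carriage_grip [([631.0, 103.0, 258.0], 0.62), ([441.0, 175.0, 180.0], 0.56)]
top shutter_grip [([467.0, 17.0, 226.0], 0.88)]
top kiln []
top pinch_bowl [([537.0, -26.0, 179.0], 0.71), ([440.0, -114.0, 178.0], 0.7)]
top kiln_prop [([438.0, 177.0, 181.0], 0.66)]
```

View pics/top0.png

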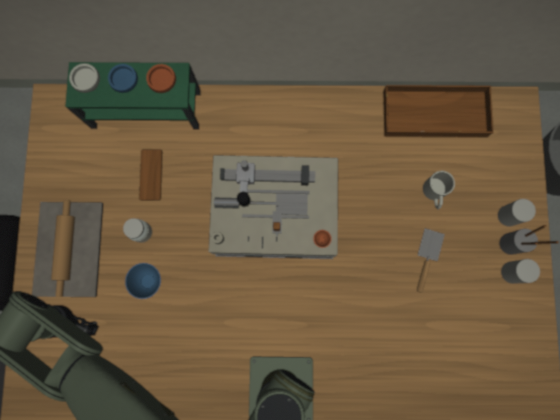

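View pics/scene0.png

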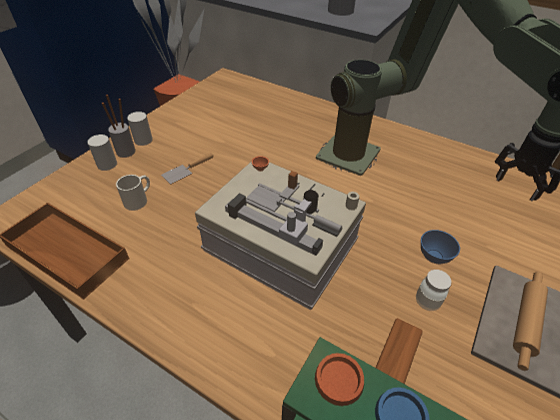

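```bash
cat > h.py <<'E'
from station import *
import numpy as np,cv2
from scipy.spatial.transform import Rotation as R
def proj(P,c):
    i=camera_info(c); q=i['orientation']
    p=R.from_quat([q[1],q[2],q[3],q[0]]).inv().apply(np.atleast_2d(P)-i['origin'])
    return np.c_[i['cx']+i['fx']*p[:,0]/-p[:,2], i['cy']+i['fy']*p[:,1]/p[:,2]]
def k2w(p,k):  # k=(x,y,yaw); p kiln coords with z above lid
    p=np.atleast_2d(np.array(p,float)); c,s=np.cos(k[2]),np.sin(k[2])
    return np.c_[k[0]+c*p[:,0]-s*p[:,1],k[1]+s*p[:,0]+c*p[:,1],p[:,2]+180]
E
python3 - <<'E'
from h import *
from scipy.optimize import least_squares
pts=[((0,-50,0),(540,-29)),((-111,30,0),(427,55)),((-70,-10,45),(469.5,15.5))]
def f(k):
    e=[(k2w(p,k)[0,:2]-w) for p,w in pts]
    c=k2w((92,0,0),k)[0]; n=np.array([np.cos(k[2]),np.sin(k[2])])
    e.append([n@(np.array([630.5,104])-c[:2]),0]); return np.ravel(e)
s=least_squares(f,[540,20,0]);print(s.x,s.fun)
for c in("top","scene"):
    im=cv2.imread(f'pics/{c}0.png')
    x0,y0,w,h,z=(200,145,150,120,5) if c=="top" else (190,155,180,150,4)
    b=cv2.resize(im[y0:y0+h,x0:x0+w],None,fx=z,fy=z,interpolation=cv2.INTER_CUBIC)
    C=k2w([(-140,-180,0),(140,-180,0),(140,180,0),(-140,180,0),(-111,-10,0),(-111,30,0),(-111,70,0),(-70,-10,62)],s.x)
    for u,v in proj(C,c): cv2.drawMarker(b,(int((u+.5-x0)*z),int((v+.5-y0)*z)),(0,255,0),0,10,1)
    cv2.imwrite(f'pics/{c}1.png',b)
E
```

```text
[ 5.38902641e+02  2.33806305e+01 -7.54093123e-03] [-1.47440185  2.38205216  1.13202296 -0.78318702 -0.67077717 -1.59122496
 -1.01318486  0.        ]
```

View pics/top1.png

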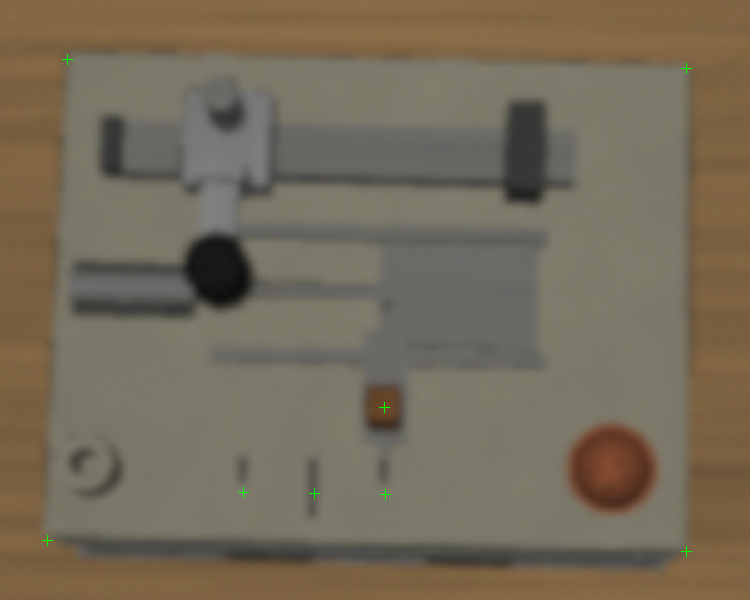

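View pics/scene1.png

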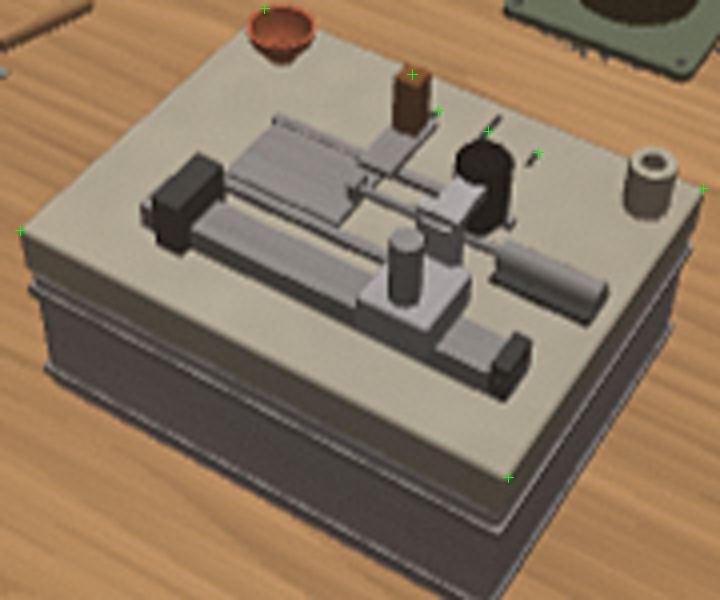

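The pictures show the kiln at (539, 23) with yaw about −0.01. The projected middle mark falls on the real one in the top crop (313,487). The post is at (222,100) in that crop. The carriage is about 0.03 along its rail, so it has about 131 mm to go. Next I move above the post with the jaws along kiln y.

{"fn": "move_arm", "kwargs": {"motion": [{"translation": [0,0,-2],"roll": -1},{"translation": [0,0,-3.5],"roll": -2},{"translation": [-21.84,-9.67,-3.5],"roll": -4.3},{"translation": [-21.84,-9.67,-3.5],"roll": -4.3},{"translation": [-21.84,-9.67,-3.5],"roll": -4.3},{"translation": [-21.84,-9.67,-3.5],"roll": -4.3},{"translation": [-21.84,-9.67,-3.5],"roll": -4.3},{"translation": [-21.84,-9.67,-3.5],"roll": -4.3},{"translation": [-21.84,-9.67,-3.5],"roll": -4.3},{"translation": [-21.84,-9.67,-3.5],"roll": -4.3},{"translation": [-21.84,-9.67,-3.5],"roll": -4.3},{"translation": [-21.84,-9.67,-3.5],"roll": -4.3}], "gripper": 60, "squeeze": 40}}

```text
t: 2.0
tcp_pos: [562.3, 174.6, 319.0]
tcp_rot: [0.0, 0.005, 1.0, 0.0]
ft_force: [0.8, 1.2, 0.3]
gripper_width: 60.2
```

{"fn": "move_arm", "kwargs": {"motion": [{"translation": [-2.7,-2.8,0],"roll": 0},{"translation": [-2.7,-2.8,0],"roll": 0},{"translation": [-2.7,-2.8,0],"roll": 0},{"translation": [-2.7,-2.8,0],"roll": 0},{"translation": [-2.7,-2.8,0],"roll": 0}]}}

```text
t: 2.5
tcp_pos: [627.4, 106.4, 318.7]
tcp_rot: [-0.0, 0.004, 1.0, 0.0]
ft_force: [-0.4, 0.1, 0.8]
gripper_width: 60.1
```

```bash
python3 - <<'E'
from h import *
print(r.sense()['tcp_pos'],r.sense()['tcp_rot'])
a=[]
for c,(x0,y0,w,h,z) in {"top":(200,145,150,120,3),"scene":(250,130,140,150,2.4)}.items():
    im=grab_frame(c)[:,:,::-1]
    a.append(cv2.resize(im[y0:y0+h,x0:x0+w],None,fx=z,fy=z,interpolation=cv2.INTER_CUBIC))
    print([(np.round(d['position'],1),round(d['conf'],2)) for d in tip_of("carriage_grip",c)])
cv2.imwrite('pics/a2.png',np.hstack([a[0],a[1][:360]]))
E
```

```text
[627.4312253  106.38607865 318.7147245 ] [-2.84247668e-04  4.43627021e-03  9.99990092e-01  2.32575851e-04]
[(array([631.6, 104.8, 256.3]), 0.61)]
[(array([629.6, 104.9, 259.5]), 0.76)]
```

View pics/a2.png

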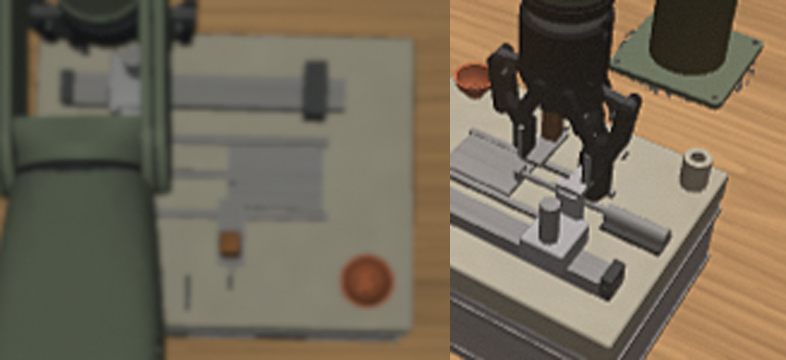

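The fingers are above the post, which shows at (548,218) in the composite. Both networks put it at (630.6, 104.8). I'll descend and close.

{"fn": "move_arm", "kwargs": {"motion": [{"translation": [-0.12,-0.06,1],"roll": 0},{"translation": [-0.12,-0.06,2],"roll": 0},{"translation": [-0.12,-0.06,2.6],"roll": 0},{"translation": [-0.12,-0.06,3.05],"roll": 0},{"translation": [-0.12,-0.06,3.05],"roll": 0},{"translation": [-0.12,-0.06,3.05],"roll": 0}]}}

```text
t: 3.3
tcp_pos: [631.3, 104.4, 243.3]
tcp_rot: [0.001, 0.005, 1.0, 0.0]
ft_force: [-1.2, -0.9, 0.1]
gripper_width: 60.4
```

{"fn": "move_arm", "kwargs": {"motion": [{"translation": [0,0,0],"roll": 0},{"translation": [0,0,0],"roll": 0},{"translation": [0,0,0],"roll": 0},{"translation": [0,0,0],"roll": 0},{"translation": [0,0,0],"roll": 0},{"translation": [0,0,0],"roll": 0}], "gripper": 10, "squeeze": 40}}

```text
t: 3.9
tcp_pos: [631.5, 104.0, 243.8]
tcp_rot: [0.001, 0.005, 1.0, -0.0]
ft_force: [-0.6, -0.1, 5.3]
gripper_width: 18.8
```

{"fn": "move_arm", "kwargs": {"motion": [{"translation": [0,-0.4,0],"roll": 0},{"translation": [0,-0.9,0],"roll": 0},{"translation": [0,-1.4,0],"roll": 0},{"translation": [0,-1.9,0],"roll": 0},{"translation": [0,-2.4,0],"roll": 0},{"translation": [0,-2.9,0],"roll": 0},{"translation": [0,-3.4,0],"roll": 0},{"translation": [0,-3.9,0],"roll": 0},{"translation": [0,-4.4,0],"roll": 0},{"translation": [0,-4.8,0],"roll": 0},{"translation": [0,-4.8,0],"roll": 0},{"translation": [0,-4.8,0],"roll": 0}]}}

```text
t: 5.1
tcp_pos: [629.8, -17.3, 243.8]
tcp_rot: [0.0, 0.005, 1.0, -0.001]
ft_force: [-2.3, -3.3, 7.3]
gripper_width: 19.1
```

{"fn": "move_arm", "kwargs": {"motion": [{"translation": [0,-0.1,0],"roll": 0},{"translation": [0,-0.2,0],"roll": 0},{"translation": [0,-0.3,0],"roll": 0},{"translation": [0,-0.4,0],"roll": 0},{"translation": [0,-0.4,0],"roll": 0}]}}

```text
t: 5.6
tcp_pos: [629.7, -25.5, 243.8]
tcp_rot: [0.0, 0.005, 1.0, 0.0]
ft_force: [-2.8, 1.8, 6.1]
gripper_width: 19.1
```

{"fn": "move_arm", "kwargs": {"motion": [{"translation": [0,-0.04,0],"roll": 0},{"translation": [0,-0.08,0],"roll": 0},{"translation": [0,-0.12,0],"roll": 0},{"translation": [0,-0.16,0],"roll": 0},{"translation": [0,-0.16,0],"roll": 0}]}}

```text
t: 6.1
tcp_pos: [629.6, -27.8, 243.8]
tcp_rot: [0.0, 0.004, 1.0, 0.002]
ft_force: [-1.8, 5.5, 6.8]
gripper_width: 18.7
```

{"fn": "move_arm", "kwargs": {"motion": [{"translation": [0,-0.04,0],"roll": 0},{"translation": [0,-0.08,0],"roll": 0},{"translation": [0,-0.12,0],"roll": 0},{"translation": [0,-0.16,0],"roll": 0},{"translation": [0,-0.16,0],"roll": 0}]}}

```text
t: 6.6
tcp_pos: [629.6, -27.9, 243.8]
tcp_rot: [0.0, 0.003, 1.0, 0.005]
ft_force: [-1.8, 14.9, 7.2]
gripper_width: 18.9
```

{"fn": "move_arm", "kwargs": {"motion": [{"translation": [0,-0.05,0],"roll": 0},{"translation": [0,-0.1,0],"roll": 0},{"translation": [0,-0.1,0],"roll": 0}]}}

```text
t: 6.9
tcp_pos: [629.6, -27.9, 243.8]
tcp_rot: [0.0, 0.003, 1.0, 0.007]
ft_force: [-1.7, 21.1, 7.8]
gripper_width: 18.7
```

{"fn": "move_arm", "kwargs": {"motion": [{"translation": [0,0.2,0],"roll": 0},{"translation": [0,0.3,0],"roll": 0},{"translation": [0,0.3,0],"roll": 0},{"translation": [0,0.3,0],"roll": 0},{"translation": [0,0.3,0],"roll": 0}], "gripper": 60}}

```text
t: 7.4
tcp_pos: [629.6, -29.6, 242.2]
tcp_rot: [-0.0, 0.005, 1.0, -0.0]
ft_force: [-0.4, -0.2, -0.2]
gripper_width: 60.4
```

{"fn": "move_arm", "kwargs": {"motion": [{"translation": [0,0,-1.5],"roll": 0},{"translation": [0,0,-3],"roll": 0},{"translation": [0,0,-3.3],"roll": 0},{"translation": [2,0.5,-3.3],"roll": 0},{"translation": [4,1.1,-3.3],"roll": 0},{"translation": [6,1.6,-3.3],"roll": 0},{"translation": [6.44,1.7,-3.3],"roll": 0},{"translation": [6.44,1.7,-3.3],"roll": 0},{"translation": [6.44,1.7,-3.3],"roll": 0}]}}

```text
t: 8.3
tcp_pos: [469.5, 14.9, 325.2]
tcp_rot: [0.001, 0.005, 1.0, -0.0]
ft_force: [-0.7, -0.6, -0.2]
gripper_width: 59.9
```

```bash
python3 - <<'E'
from h import *
print(r.sense()['tcp_pos'],r.sense()['tcp_rot'])
a=[]
for c,(x0,y0,w,h,z) in {"top":(200,145,150,120,3),"scene":(190,155,180,150,2.4)}.items():
    im=grab_frame(c)[:,:,::-1]
    a.append(cv2.resize(im[y0:y0+h,x0:x0+w],None,fx=z,fy=z,interpolation=cv2.INTER_CUBIC))
    for n in("carriage_grip","shutter_grip","half_mark"): print(c,n,[(np.round(d['position'],1),round(d['conf'],2)) for d in tip_of(n,c)])
cv2.imwrite('pics/a3.png',np.hstack([a[0],a[1]]))
E
```

```text
[469.45718432  14.85048443 325.20510795] [ 6.85590606e-04  4.99234163e-03  9.99987287e-01 -1.79396056e-04]
top carriage_grip [(array([629.8, -28.7, 258. ]), 0.79)]
top shutter_grip [(array([467.4,  18. , 225.9]), 0.51)]
top half_mark [(array([428.6,  50.7, 181.5]), 0.94)]
scene carriage_grip [(array([625.4, -27.4, 258.6]), 0.84)]
scene shutter_grip [(array([467.5,  15.8, 224.3]), 0.66)]
scene half_mark [(array([426.3,  57.6, 178.9]), 0.56)]
```

View pics/a3.png

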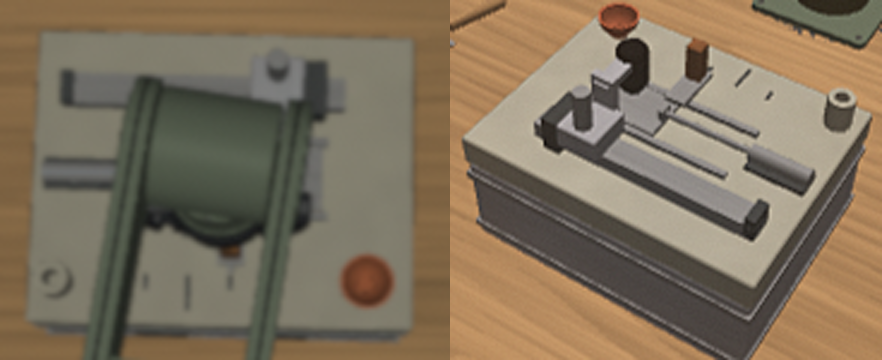

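The carriage block sits against the dark stop in both views ((285,80) in the top part, (550,125) in the scene part). The post is at y about −28, as expected. The bystanders are unmoved. Now I'll descend on the wooden grip.

{"fn": "move_arm", "kwargs": {"motion": [{"translation": [0.02,0,1.5],"roll": 0},{"translation": [0.02,0,3],"roll": 0},{"translation": [0.02,0,4],"roll": 0},{"translation": [0.02,0,4.4],"roll": 0},{"translation": [0.02,0,4.7],"roll": 0},{"translation": [0.02,0,4.7],"roll": 0},{"translation": [0.02,0,4.7],"roll": 0}]}}

```text
t: 9.4
tcp_pos: [469.7, 15.0, 209.0]
tcp_rot: [0.001, 0.005, 1.0, -0.0]
ft_force: [-0.7, -0.5, 0.8]
gripper_width: 60.2
```

{"fn": "move_arm", "kwargs": {"motion": [{"translation": [0,0,0],"roll": 0},{"translation": [0,0,0],"roll": 0},{"translation": [0,0,0],"roll": 0},{"translation": [0,0,0],"roll": 0},{"translation": [0,0,0],"roll": 0},{"translation": [0,0,0],"roll": 0}], "gripper": 10, "squeeze": 50}}

```text
t: 10.0
tcp_pos: [469.1, 14.5, 208.5]
tcp_rot: [0.001, 0.005, 1.0, -0.001]
ft_force: [-1.6, -2.9, 5.6]
gripper_width: 19.3
```

{"fn": "move_arm", "kwargs": {"motion": [{"translation": [0,0.2,0],"roll": 0},{"translation": [0,0.4,0],"roll": 0},{"translation": [0,0.6,0],"roll": 0},{"translation": [0,0.8,0],"roll": 0},{"translation": [0,1.0,0],"roll": 0},{"translation": [0,1.2,0],"roll": 0},{"translation": [0,1.4,0],"roll": 0},{"translation": [0,1.6,0],"roll": 0},{"translation": [0,1.6,0],"roll": 0},{"translation": [0,1.6,0],"roll": 0},{"translation": [0,1.6,0],"roll": 0}]}}

```text
t: 11.1
tcp_pos: [469.7, 53.3, 208.5]
tcp_rot: [0.001, 0.005, 1.0, -0.002]
ft_force: [-1.3, -8.8, 4.9]
gripper_width: 19.3
```

```bash
python3 - <<'E'
from h import *
s=r.sense();print(s['tcp_pos'],s['ft_force'],s['gripper_width'])
a=[]
for c,(x0,y0,w,h,z) in {"top":(200,145,150,120,3),"scene":(240,155,140,112,3.2)}.items():
    im=grab_frame(c)[:,:,::-1]
    a.append(cv2.resize(im[y0:y0+h,x0:x0+w],None,fx=z,fy=z,interpolation=cv2.INTER_CUBIC)[:355])
    for n in("carriage_grip","shutter_grip","half_mark"): print(c,n,[(np.round(d['position'],1),round(d['conf'],2)) for d in tip_of(n,c)])
cv2.imwrite('pics/a4.png',np.vstack(a) if 0 else np.hstack(a)[:, :800])
E
```

```text
[469.6977895   53.31641268 208.52730212] [-1.26081287 -8.82260557  4.89783216] 19.335150804703
top carriage_grip [(array([630.4, -25.6, 258.1]), 0.56)]
top shutter_grip []
top half_mark [(array([427.2,  53.3, 183.7]), 0.66)]
scene carriage_grip [(array([626.2, -27.3, 259.2]), 0.81)]
scene shutter_grip [(array([469.3,  53.8, 228.1]), 0.78)]
scene half_mark [(array([423.4,  57.4, 178.7]), 0.57)]
```

View pics/a4.png

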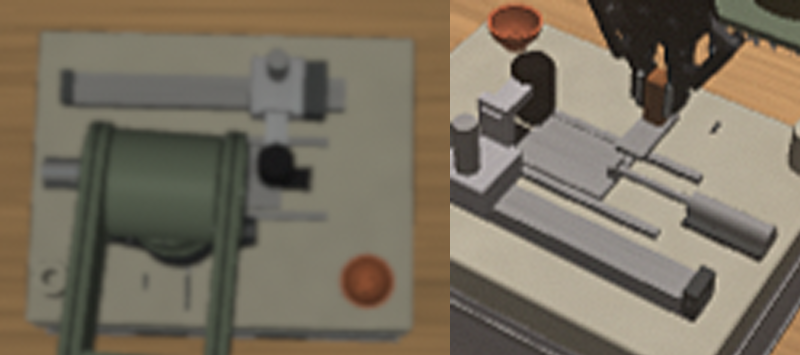

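```bash
python3 - <<'E'
from h import *
old=cv2.imread('pics/top0.png').astype(float); new=grab_frame("top")[:,:,::-1].astype(float)
P=proj([[520,-40,185],[520,-80,185],[520,0,185]],"top");print(P)
for y in(210,211,212,213):
  for n,i,lo,hi in(("old",old,298,316),("new",new,285,303)):
    p=i[y,:,2]-i[y,:,0]*0.0; s=p[lo:hi]; h=(np.median(s[:4])+np.median(s[-4:]))/2
    k=np.where((s[:-1]<h)&(s[1:]>=h))[0]
    print(y,n,[round(lo+j+(h-s[j])/(s[j+1]-s[j]),2) for j in k],s.astype(int))
E
```

```text
[[295.97620039 211.12451745]
 [310.06325718 211.2398446 ]
 [281.89844643 211.00926646]]
210 old [np.float64(306.89)] [104 104 105 103 104 104 104 105 107 116 124 126 126 126 126 125 126 126]
210 new [np.float64(293.17)] [108 108 108 108 108 108 108 109 116 125 129 130 130 130 129 128 126 126]
211 old [np.float64(306.78)] [104 105 104 105 104 104 104 104 108 117 124 126 126 126 126 126 125 125]
211 new [np.float64(293.31)] [109 109 108 109 109 108 109 110 117 125 130 130 130 130 130 130 130 130]
212 old [np.float64(306.75)] [105 105 105 105 105 105 105 105 109 117 124 126 125 126 125 126 125 125]
212 new [np.float64(293.22)] [108 108 108 109 109 108 108 110 117 126 131 131 131 130 130 130 130 129]
213 old [np.float64(306.79)] [102 103 105 105 105 105 105 106 109 116 124 125 125 126 126 125 125 124]
213 new [np.float64(293.11)] [103 103 103 105 106 105 106 108 115 126 129 131 130 130 130 129 130 129]
```

The measured TCP displacement (38.8 mm) and the shift of the plate edge in the top picture (38.6 mm) agree. I'll add about 1.25 mm.

{"fn": "move_arm", "kwargs": {"motion": [{"translation": [0,0.055,0],"roll": 0},{"translation": [0,0.055,0],"roll": 0},{"translation": [0,0.055,0],"roll": 0},{"translation": [0,0.055,0],"roll": 0},{"translation": [0,0.055,0],"roll": 0},{"translation": [0,0.055,0],"roll": 0}]}}

```text
t: 12.15
tcp_pos: [469.7, 54.5, 208.5]
tcp_rot: [0.001, 0.005, 1.0, -0.002]
ft_force: [-0.3, -8.2, 4.9]
gripper_width: 19.3
```

```bash
python3 - <<'E'
from h import *
s0=r.sense();print(s0['t'],s0['tcp_pos'],s0['ft_force'],s0['gripper_width'],s0['joint_vel'].round(3))
new=grab_frame("top")[:,:,::-1].astype(float); old=cv2.imread('pics/top0.png').astype(float)
def edge(i,lo,hi):
  o=[]
  for y in(210,211,212,213):
    s=i[y,lo:hi,2];h=(np.median(s[:4])+np.median(s[-4:]))/2;j=np.where((s[:-1]<h)&(s[1:]>=h))[0][0];o.append(lo+j+(h-s[j])/(s[j+1]-s[j]))
  return np.mean(o)
print((edge(old,298,316)-edge(new,285,303))/14.08*40)
grab_frame("scene")
for n in("carriage_grip","shutter_grip"): print(n,[np.round(d['position'],1) for d in tip_of(n,"scene")])
E
```

```text
12.15 [469.70989817  54.54018162 208.53146448] [-0.29792091 -8.24948573  4.90422646] 19.33257551988809 [-0.    -0.001 -0.001  0.     0.     0.   ]
40.17046863726554
carriage_grip []
shutter_grip [array([471.8,  57.3, 225.6])]
```

```bash
python3 - <<'E'
from station import *
grab_frame("top"); print([(d['position'].round(1) if hasattr(d['position'],'round') else d['position'],d['conf']) for d in tip_of("carriage_grip","top")])
job.finish_job(); print(r.sense()['t'],r.sense()['tcp_pos'])
E
```

```text
[([630.3, -26.8, 256.6], 0.77)]
the job is handed in; nothing more can be done
the job is handed in; nothing more can be done
```

I slid the pyrometer carriage home against its end stop first, then opened the spy shutter to half travel. I handed the job in while still gripping it, at about 12.3 s.

- **Carriage:** The post stopped moving at y = −27.9 while my push rose from about 5 N to 21 N, so it is against the stop. I then released it. Pictures taken later showed the block touching the stop, and the last top-view network check put the post at y = −26.8. The stopped position fits the expected −27 to −28.
- **Shutter:** The last readings gave 40.0 mm of travel from the TCP and 40.2 mm from the plate edge in the top picture. Spring force was about 8.2 N, against 8.5 N stated for half travel. The grip was firm at 19.3 mm opening and the arm was still.
- **Checks that disagreed or failed:**
    - In the last scene picture the network put the shutter grip at y = 57.3, about 3 mm beyond the TCP reading of 54.5; that is within the network's 4 mm tolerance.
    - The network missed the carriage in that same picture.
    - The pointer was hidden by the arm and fingers, so I could not see it at the mark directly.
- **Bystanders:** The pots on the lid looked unmoved in the crops I viewed. I did not look at the table items again, but the arm did not go near them at their height.

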